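# Close up the phone-parts drying box and hold its lid at the half-way mark

## Robot

A 7-joint arm with a two-finger parallel gripper is mounted at the origin on the work surface. World frame = base frame: x ahead of the robot, y to its left, z up, the work surface at z = 0. Lengths are in m, angles in rad, forces in N, time in s.
With the tool pointing down it reaches from about 0.4 to 0.85 m from the base axis. Payload 10.4 kg.
Tool frame: the origin (TCP) lies midway between the tips of the shut fingers; the grasp point (between the pads) lies 19 mm behind it; z points along the fingers, y is the direction in which the jaws open and shut (so a half turn about z gives the same grasp; the last joint's range is limited). The gripper opens to 85 mm and grips with 20 to 120 N. Pads are 22 mm wide; open, the fingers measure 114 mm over their backs; the gripper's body (76 mm by 85 mm) begins 54 mm behind the grasp point. The pads swing forward as they close: fully open they stand 13 mm farther back than shut.
Start: joints at [1.288, 0.332, -0.065, 1.46, 0.022, 1.35, -0.088], TCP at [0.161, -0.604, 0.231] pointing down, gripper open.
Joint ranges: [-2.6, 2.6], [-0.5, 2.12], [-1.47, 1.34], [0.16, 2.42], [-1.27, 4.41], [0.06, 2.06], [-2.6, 2.6]. Speed limits (rad/s): [2.22, 2.22, 2.79, 2.79, 3.14, 3.14, 3.14].

## Interface

Orientations are given as a unit quaternion [x, y, z, w].
In Python, from workcell import manip, camera, camera_info, workorder, nets gives the robot as it stands.
- The arm moves only by the tool apply_moves, never from a script. Its argument "commands" is a list of rows, each a list of 5 numbers: the shift along the tool's x, y, z in m, then the turn about the tool's z in degrees, then the gripper command: -1 is fully open, 1 is shut, values between are in proportion. A call has 1 to 5 rows; each row shifts and turns the pose as measured when the row begins, along the tool's axes as they then stand; what a row does not reach is not made up. A row lasts 1/12 s, in which the tool goes at most 41.7 mm and 7.16 degrees, less where a joint would pass 70% of its speed; a pose out of reach is approached as far as the arm can. A call is refused whole if a number of a shift passes 0.0417 or a number of a turn 7.16, either way. A call with a gripper value outside its range is refused whole. The fingers move at their own pace and stop on an object; "squeeze" is the grip in N (left out, the last holds). Time passes only in rows, so rows that do not move let the fingers close. It gives the time, the measured TCP pose, the force and the opening at its end, in the units of the state.
- manip.get_obs(): the state, without advancing time (a new reading comes with each control period).
- camera(name): name is "side" or "top"; returns (picture, depth): 400x640x3 uint8, red, green, blue; 400x640 float32, m along the optical axis (not along the pixel's ray), 0 where there is no reading.
- camera_info(name): a dict with "camera_matrix" (3x3 intrinsics, pixels), "k1" (the pictures are not rectified: a ray, as slopes to the right and down, at radius r is drawn at 1 + k1 r^2 times it, then the intrinsics apply), "xyz" and "rotation" of the camera in the world. Camera axes: x right, y down, z forward; pixel columns grow to the right and rows downward; lengths in m; the calibration is good to about 2 mm. A picture is of the moment at which its call begins. camera_info takes no time and is no camera call.
- workorder.hand_in(): hands the job in, once; it reports no verdict.
Trained networks look in the newest picture that a camera, given by its name, has taken for a name from the list of things; names that differ only in an ending like _2 or _b are one class to them, and where a whole thing is asked for, a point or a joint stands for the part that bears it (a point fixed in the world has none). Each returns a list of dicts, best first, with "conf" (0 to 1); they miss things now and then, are a little off and sometimes report something else, mostly with a low value. They report only what shows in the picture. A call takes as long as a camera call.
- nets.look_for(camera, thing): "rect" ([left, top, width, height] in pixels, round what is visible of it).
- nets.place_of(camera, thing): "xy" ([column, row] in pixels: a listed point, or the origin of a listed thing).
The state is a dict: "clock": time; "joint_pos": joint angles; "joint_velocities": joint speeds; "tau": joint torques, N m; "position": TCP position; "ee_rot": TCP orientation; "ft_force": force on the tool from outside, world axes, zero at the start; "torque": the same for the moment, N m; "grip_width": opening from 0.0 (shut) to 1.0 (fully open).
Only numpy, scipy, OpenCV 4.12 (cv2) and the standard library are available. Lean on these libraries where they do the work, as an engineer would, in place of code of your own. Each camera call takes 0.05 s, during which the arm holds its last target. There are 200 camera calls.

## Task

The cleaned phone parts are loaded, so close up the blue drying box: first push its drawer fully shut, then set the bayonet lid into the mouth on top, with its lugs through the two slots (white pointers at the green marks), so that the rim lies flush. Twist the lid clockwise, seen from above, until its pointers are at the yellow half-way marks; never go on towards the red marks, where it locks. Its spring turns it back when let go, so finish while still gripping the lid there, with the other things on the sill left where they are.

Things in the scene. Friction and masses are not known exactly. Their poses are not given: they have to be found in the camera images.
- drybox: Blue box fixed to the sill, 130 x 130 mm, 90 mm high; origin at the centre of its underside, z up. Its drawer is in the side that looks to its -x (towards the robot). In the middle of its light grey top plate (8 mm thick, top at 90 mm) is the mouth for the lid.
- mouth (a point): Centre of the mouth, level with the plate's top. The mouth is round, radius 26 mm, with two slots along the box's +x and -x, each 16 mm wide and reaching 34 mm from the centre. Under the plate a sprung catch meets the lugs after about 8 deg of clockwise turning and pushes the lid back towards green, with 0.05 N m at first and 0.09 N m at yellow.
- entry_mark (a point): one of two opposite green marks on the plate, 39 to 55 mm from the mouth's centre, along the box's +x and -x, beside the slots; this point is 47 mm out. The lid goes in with its pointers here.
- half_mark (a point): one of two opposite yellow marks, 45 deg clockwise of green seen from above (half way); this point is 47 mm out
- lock_mark (a point): one of two opposite red marks, 90 deg clockwise of green (locked; a stop ends the turning just about there); this point is 47 mm out
- drawer (a joint): how far the white drawer is out, in m: 0 fully shut, at most 0.060; it slides along the box's -x when opening, friction about 1.5 N, and stays where it is left
- drawer_face (a point): centre of the flat outer face of the drawer's front panel, which is 112 mm wide (along the box's y), 44 mm high (8 to 52 mm above the sill) and 12 mm thick; when shut this face lies 77 mm from the box's centre. It moves with the drawer.
- lid: Loose bayonet lid, about 0.12 kg, standing on its plug; origin at the centre of the underside, z up; same after a half turn about z. Plug radius 24 mm, 16 mm high; two lugs at its foot along +x and -x, reaching 31 mm from the axis, 10 mm wide, 6 mm high; blue rim radius 36 mm, 16 to 21 mm high, a white pointer over each lug. Home: the rim lies on the plate, origin 16 mm below the plate's top.
- lid_grip (a point): point on the lid's axis, 45 mm above its underside, inside the black grip bar, which is 44 mm long (along the lid's x), 16 mm wide (along its y) and stands from 21 to 57 mm above the underside
- screw_jar: bystander: amber glass jar, 44 mm across, 58 mm high; origin at the centre of its underside
- phone_frame: bystander: grey phone frame lying flat, 146 x 70 x 8 mm; origin at the centre of its underside
- magnifier: bystander: magnifier lying flat, lens 80 mm across and 9 mm high with the origin under its centre, black handle 15 mm thick reaching 128 mm along its -x
- screwdriver: bystander: steel screwdriver lying flat along its x axis, about 200 mm long, origin under its middle
- tray: bystander: yellow compartment tray 110 x 160 x 25 mm; origin at the centre of its underside

How it is judged:
By the outcome, as a careful person would: the job done as asked, in the order asked, and still so for the second after the job is handed in, while the arm keeps its last pose, push and grip.
It also fails if it takes over 67 s, if anything falls off the work surface, if the arm or the gripper's body presses on something with over 40 N, if the wrist force passes 120 N, or if a joint passes its speed limit or range.

## Working session

There is one attempt and no reset: what is moved stays moved. The work goes in short steps, Python scripts to look and compute and a tool call to move; the robot and the scene stay as the last step left them, time stands still between calls to the robot, and variables do not carry over. Pictures are saved under pics/ and viewed, about 8 in all and at most 12, crops included, and the job is handed in when it is done.

Besides the shell and the picture viewer there is one more tool, called after "Call:" in YAML: its name, and indented under it one key for each argument. apply_moves: Moves the arm, as the interface text tells. Its arguments: {"type":"object","properties":{"commands":{"type":"array","items":{"type":"array","items":{"type":"number"}}},"squeeze":{"type":"number"}},"required":["commands"]}

```bash
mkdir -p pics
cat > h.py <<'E'
import numpy as np, cv2
from scipy.spatial.transform import Rotation as R
from workcell import manip, camera, camera_info, workorder, nets
def cam(n):
    i=camera_info(n); Rm=np.array(i["rotation"],float)
    if Rm.size==4: Rm=R.from_quat(Rm.ravel()).as_matrix()
    return np.array(i["camera_matrix"]),i["k1"],np.array(i["xyz"]),Rm
def ray(n,uv):
    K,k1,c,Rm=cam(n)
    p=cv2.undistortPoints(np.array([[uv]],float),K,np.array([k1,0,0,0.]))[0,0]
    return c,Rm@np.array([p[0],p[1],1.])
def at_z(n,uv,z):
    c,d=ray(n,uv); return c+d*(z-c[2])/d[2]
def proj(n,P):
    K,k1,c,Rm=cam(n)
    q=(np.atleast_2d(P)-c)@Rm
    s=q[:,:2]/q[:,2:]; s=s*(1+k1*(s**2).sum(1,keepdims=True))
    return s*[K[0,0],K[1,1]]+[K[0,2],K[1,2]]
def save(n,f,crop=None,scale=1):
    im,d=camera(n); o=im[...,::-1]
    if crop: a,b,w,h=crop; o=o[b:b+h,a:a+w]
    cv2.imwrite("pics/"+f,cv2.resize(o,None,fx=scale,fy=scale)); return im,d
E
python3 - <<'E'
from h import *
np.set_printoptions(precision=4,suppress=True)
o=manip.get_obs(); print(o)
for n in("top","side"):
    print(n,camera_info(n)); save(n,n+"0.png")
    for t,z in(("mouth",.09),("entry_mark",.09),("half_mark",.09),("lock_mark",.09),("drawer_face",.03),("lid",0),("lid_grip",.045),("screw_jar",0),("magnifier",0),("screwdriver",0),("tray",0),("phone_frame",0),("drybox",0)):
        for r in nets.place_of(n,t)[:3]: print(n,t,round(r["conf"],2),np.round(r["xy"],1),at_z(n,r["xy"],z))
E
```

```text
{'clock': 0.0, 'joint_pos': array([ 1.2884,  0.3329, -0.0647,  1.461 ,  0.0216,  1.3499, -0.0885]), 'joint_velocities': array([-0.0008,  0.0013, -0.    , -0.0012, -0.0003, -0.0022,  0.0002]), 'tau': array([  0.0012, -62.5448,   0.0501, -39.1618,   0.0162,   0.0099,
         0.    ]), 'position': array([ 0.1604, -0.6037,  0.2305]), 'ee_rot': array([ 0.9916,  0.1295, -0.0001, -0.0007]), 'ft_force': array([-0.1514,  0.504 , -1.0382]), 'torque': array([-0.0236, -0.009 ,  0.0688]), 'grip_width': 1.0023223483080852}
top {'camera_matrix': array([[374.554 ,   0.    , 322.1579],
       [  0.    , 374.554 , 200.045 ],
       [  0.    ,   0.    ,   1.    ]]), 'k1': 0.02555316950683076, 'xyz': array([0.4966, 0.0184, 1.0251]), 'rotation': array([ 0.7111, -0.6992,  0.045 , -0.0589])}
top mouth 0.68 [262.9 202.5] [0.6264 0.1877 0.09  ]
top entry_mark 0.8 [259.4 186.5] [0.6673 0.1983 0.09  ]
top entry_mark 0.53 [457.1 265. ] [ 0.4802 -0.2936  0.09  ]
top half_mark 0.57 [278.9 190. ] [0.6591 0.1484 0.09  ]
top lock_mark 0.92 [283.8 202.9] [0.6262 0.1348 0.09  ]
top lock_mark 0.68 [459.8 264.8] [ 0.48
[... 1124 characters left out ...]
0.09  ]
side drawer_face 0.92 [328.2 257.1] [0.5052 0.1598 0.03  ]
side lid 0.62 [428.  185.9] [ 0.4755 -0.3112  0.    ]
side lid_grip 0.78 [431.  173.3] [ 0.4718 -0.3076  0.045 ]
side screw_jar 0.53 [362.7 193.8] [ 0.607  -0.1546  0.    ]
side screw_jar 0.42 [280.4 217.8] [0.7145 0.0778 0.    ]
side magnifier 0.6 [194.9 314.1] [0.6308 0.4131 0.    ]
side screwdriver 0.75 [257.4 213.1] [0.7773 0.0977 0.    ]
side tray 0.67 [340.6 170.3] [ 0.7389 -0.2377  0.    ]
side phone_frame 0.97 [268.8 355. ] [0.4595 0.3956 0.    ]
side phone_frame 0.74 [429.7 172.5] [ 0.5056 -0.3956  0.    ]
side phone_frame 0.31 [328.7 260.9] [0.5171 0.1403 0.    ]
side drybox 0.94 [281.6 256.5] [0.6105 0.1915 0.    ]
```

Run:
```python
import cv2
a=cv2.imread("pics/top0.png");s=cv2.imread("pics/side0.png")
cv2.imwrite("pics/t1.png",cv2.resize(a[120:300,150:500],None,fx=2.2,fy=2.2))
A=cv2.resize(a[150:270,220:330],None,fx=5,fy=5,interpolation=cv2.INTER_CUBIC)
B=cv2.resize(a[240:292,430:490],None,fx=4,fy=4,interpolation=cv2.INTER_CUBIC)
C=cv2.resize(s[150:210,400:460],None,fx=4,fy=4,interpolation=cv2.INTER_CUBIC)
import numpy as np
o=np.zeros((600,800,3),'uint8'); o[:,:550]=A; o[:208,560:800]=B; o[220:460,560:800]=C
cv2.imwrite("pics/m1.png",o)
```

```text
(no output)
```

View pics/t1.png

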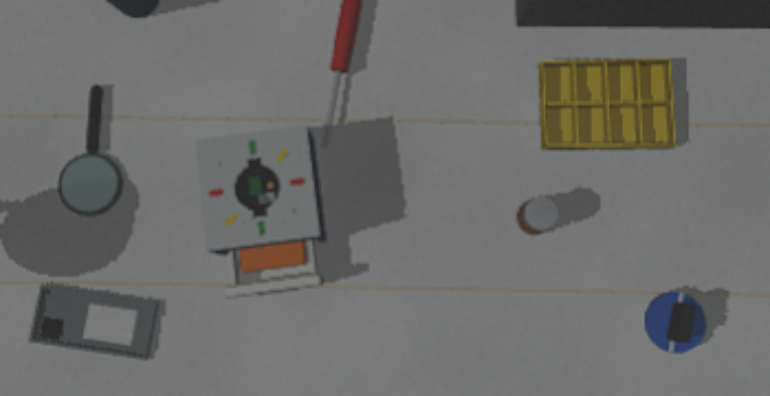

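View pics/m1.png

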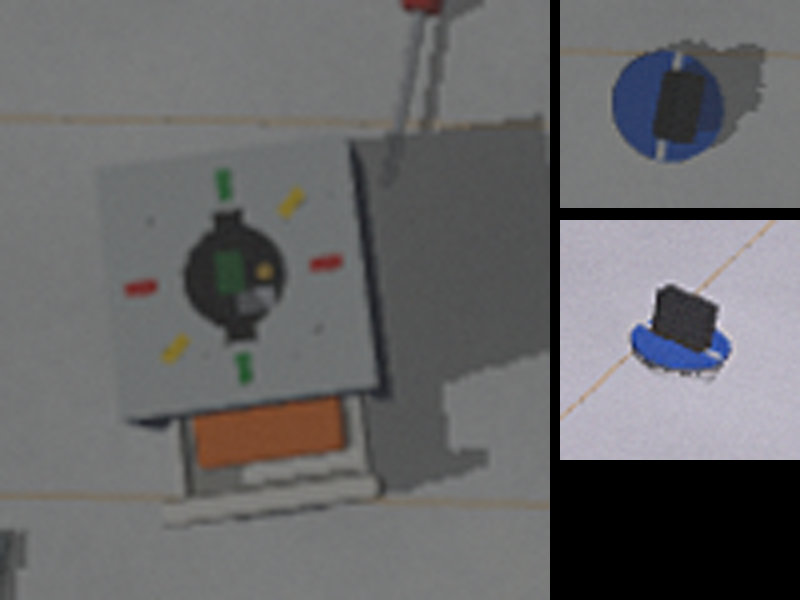

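View pics/side0.png

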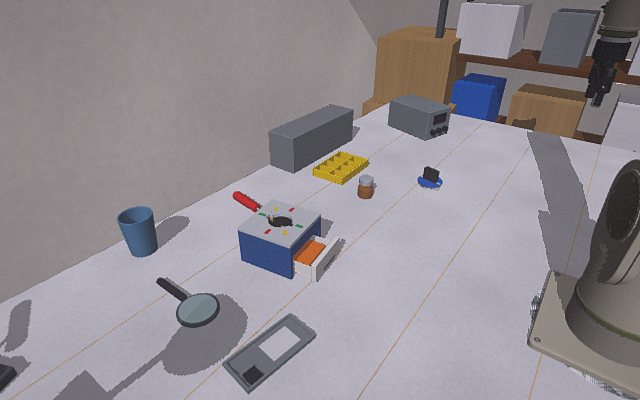

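The top view shows the box near (267,205) px with its drawer out towards image bottom, green marks at about (265,187) and (269,224), and the lid at (457,266) with its pointers nearly along image vertical. The side view agrees with this. Next I refine the poses by colour.

```bash
cat > fit.py <<'E'
from h import *
from scipy.optimize import least_squares
def cents(im,n,name,box):
    x0,y0,w,h=box; hsv=cv2.cvtColor(im,cv2.COLOR_RGB2HSV)
    rng={"g":((45,90,40),(85,255,255)),"y":((18,110,60),(34,255,255)),"r":((0,150,60),(6,255,255)),"b":((105,120,40),(125,255,255))}[name]
    m=cv2.inRange(hsv,*rng)
    if name=="r": m|=cv2.inRange(hsv,(172,130,60),(180,255,255))
    mm=np.zeros_like(m); mm[y0:y0+h,x0:x0+w]=m[y0:y0+h,x0:x0+w]
    k,_,st,c=cv2.connectedComponentsWithStats(mm)
    return [(st[i][4],c[i]) for i in range(1,k) if st[i][4]>=4]
def boxfit(ims,p0):
    # nearest-mark residuals
    ang=dict(g=0,y=-np.pi/4,r=-np.pi/2)
    def pts(p,nm):
        a=p[2]+ang[nm]; u=np.array([np.cos(a),np.sin(a)])*.047
        return np.array([[p[0]+s*u[0],p[1]+s*u[1],.09] for s in(1,-1)])
    out={}
    allm=[]
    for n,im in ims.items():
        ms=[]
        for nm in "gyr":
            pr=proj(n,pts(p0,nm))
            for k,q in enumerate(pr):
                cs=[c for a,c in cents(im,n,nm,(max(0,int(q[0])-14),max(0,int(q[1])-14),28,28)) if np.hypot(*(c-q))<7]
                if cs:
                    c=min(cs,key=lambda c:np.hypot(*(c-q))); ms.append((n,nm,k,c))
        f=lambda p,ms:np.concatenate([proj(n,pts(p,nm))[k]-c for n,nm,k,c in ms])
        r=least_squares(f,p0,args=(ms,),x_scale=[.01,.01,.1],loss="soft_l1"); out[n]=r.x; print(n,len(ms),r.x,np.degrees(r.x[2]),"res",np.abs(f(r.x,ms)).max().round(2)); allm+=ms
    r=least_squares(f,p0,args=(allm,),x_scale=[.01,.01,.1],loss="soft_l1"); print("both",r.x,np.degrees(r.x[2]))
    return out
E
python3 - <<'E'
from fit import *
np.set_printoptions(precision=4,suppress=True)
ims={n:cv2.imread(f"pics/{n}0.png")[...,::-1].copy() for n in("top","side")}
g=[at_z("top",p,.09) for p in((264.8,186.8),(268.8,223.6))]; d=g[0]-g[1]; m=(g[0]+g[1])/2
p0=np.array([m[0],m[1],np.arctan2(d[1],d[0])]); print(p0)
boxfit(ims,p0)
# lid
for n,b in(("top",(430,240,60,52)),("side",(405,150,50,50))):
    im=ims[n]; hsv=cv2.cvtColor(im,cv2.COLOR_RGB2HSV); x0,y0,w,h=b
    s=hsv[y0:y0+h,x0:x0+w]
    blue=cv2.inRange(s,(105,120,30),(128,255,255)); dark=cv2.inRange(s,(0,0,0),(180,110,62))
    ys,xs=np.nonzero(blue); hull=cv2.convexHull(np.stack([xs,ys],1).astype(np.int32)); e=cv2.fitEllipse(hull)
    print(n,"ellipse",e, at_z(n,(e[0][0]+x0,e[0][1]+y0),.019))
    k,l,st,c=cv2.connectedComponentsWithStats(dark)
    for i in range(1,k):
        if st[i][4]>20:
            ys,xs=np.nonzero(l==i); print("dark",st[i],c[i]+[x0,y0],cv2.minAreaRect(np.stack([xs,ys],1).astype(np.int32)))
E
```

```text
[0.62   0.1776 0.1473]
top 6 [0.6213 0.1786 0.1523] 8.727090396770688 res 0.28
side 6 [0.6204 0.1802 0.1504] 8.620091566513418 res 0.29
both [0.6211 0.1792 0.1512] 8.665438990950232
top ellipse ((26.521432876586914, 26.04723358154297), (25.442779541015625, 27.744733810424805), 131.28392028808594) [ 0.4763 -0.3157  0.019 ]
dark [ 23  18  14  18 182] [459.478  266.1264] ((29.384614944458008, 26.076923370361328), (10.59027099609375, 17.650453567504883), 11.309932708740234)
side ellipse ((24.58635902404785, 30.622726440429688), (11.994531631469727, 24.099395751953125), 97.98696899414062) [ 0.4732 -0.3105  0.019 ]
dark [ 18  17  16  16 172] [430.3314 174.4302] ((25.344829559326172, 24.362070083618164), (15.888081550598145, 11.94888687133789), 23.198589324951172)
```

Call:
apply_moves:
  commands:
    - [0.032,-0.018,0,0,1]
    - [0.032,-0.018,0,0,1]
    - [0.032,-0.018,0,0,1]
    - [0.032,-0.018,0,0,1]
    - [0.032,-0.018,0,0,1]
  squeeze: 40

```text
clock: 1.82
position: [0.2876, -0.4781, 0.2299]
ee_rot: [0.993, 0.121, -0.002, 0.001]
ft_force: [-0.1, 0.1, -0.4]
grip_width: 0.297
```

Call:
apply_moves:
  commands:
    - [0.032,-0.018,0,0,1]
    - [0.032,-0.018,0,0,1]
    - [0.032,-0.018,0,0,1]
    - [0.032,-0.018,0,0,1]
    - [0.032,-0.018,0,0,1]

```text
clock: 2.23
position: [0.4264, -0.3453, 0.2302]
ee_rot: [0.993, 0.121, -0.002, 0.002]
ft_force: [1.1, -0.4, 0.7]
grip_width: 0.003
```

Call:
apply_moves:
  commands:
    - [0,0,0,-7,1]
    - [0,0,0,-7,1]
    - [0,0,0,-7,1]
    - [0,0,0,-7,1]
    - [0,0,0,-7,1]

```text
clock: 2.65
position: [0.4356, -0.3342, 0.231]
ee_rot: [0.907, 0.422, -0.0, 0.002]
ft_force: [-0.3, 0.5, -0.5]
grip_width: 0.001
```

Call:
apply_moves:
  commands:
    - [0,0,0,-7,1]
    - [0,0,0,-7,1]
    - [0,0,0,-7,1]
    - [0,0,0,-7,1]
    - [0,0,0,-7,1]

```text
clock: 3.07
position: [0.4359, -0.3339, 0.2314]
ee_rot: [0.733, 0.68, -0.001, 0.002]
ft_force: [-0.2, -0.4, 1.1]
grip_width: -0.001
```

Call:
apply_moves:
  commands:
    - [0,0,0,-7,1]
    - [0,0,0,-7,1]
    - [0,0,0,-7,1]
    - [0,0,0,-7,1]
    - [0,0,0,-7,1]

```text
clock: 3.48
position: [0.4358, -0.3341, 0.2318]
ee_rot: [0.489, 0.872, -0.001, 0.002]
ft_force: [0.4, -0.4, -0.5]
grip_width: -0.003
```

Call:
apply_moves:
  commands:
    - [0,0,0,-7,1]
    - [0,0,0,-7,1]
    - [0,0,0,-7,1]
    - [0,0,0,-7,1]
    - [0,0,0,-7,1]

```text
clock: 3.9
position: [0.4357, -0.3343, 0.2322]
ee_rot: [0.197, 0.98, -0.002, 0.002]
ft_force: [0.4, -0.2, -0.2]
grip_width: 0.001
```

```bash
cat >> h.py <<'E'
def st():
    o=manip.get_obs(); M=R.from_quat(o["ee_rot"]).as_matrix()
    print("t",round(o["clock"],2),"p",o["position"].round(4),"yaw",np.degrees(np.arctan2(M[1,0],M[0,0])).round(2),"tilt",M[2].round(3),"q",o["joint_pos"].round(2),"F",o["ft_force"].round(1),"T",o["torque"].round(2),"w",round(o["grip_width"]*85,1)); return o["position"],M
def to(P):  # needed shift in tool axes to world point
    p,M=st(); print("shift",((np.array(P)-p)@M).round(4))
E
python3 - <<'E'
from h import *
to([.47,.155,.2])
for p in ((459.2,255),(455,278)): print(at_z("top",p,.021))
E
```

```text
t 3.9 p [ 0.4357 -0.3343  0.2322] yaw 157.26 tilt [-0.004 -0.004 -1.   ] q [ 1.05  0.2  -0.55  1.64  0.11  1.32  1.66] F [ 0.4 -0.2 -0.2] T [-0.02 -0.   -0.06] w 0.1
shift [0.1576 0.4646 0.0299]
[ 0.50501011 -0.32297683  0.021     ]
[ 0.44559252 -0.30993817  0.021     ]
```

Call:
apply_moves:
  commands:
    - [0.0112,0.0306,0,0,1]
    - [0.0112,0.0306,0,0,1]
    - [0.0112,0.0306,0,0,1]
    - [0.0112,0.0306,0,0,1]
    - [0.0112,0.0306,0,0,1]

```text
clock: 4.32
position: [0.4404, -0.1739, 0.2305]
ee_rot: [0.198, 0.98, -0.003, 0.002]
ft_force: [0.4, -0.0, 0.7]
grip_width: -0.002
```

Call:
apply_moves:
  commands:
    - [0.0112,0.0306,0,0,1]
    - [0.0112,0.0306,0,0,1]
    - [0.0112,0.0306,0,0,1]
    - [0.0112,0.0306,0,0,1]
    - [0.0112,0.0306,0,0,1]

```text
clock: 4.73
position: [0.4472, -0.0036, 0.2302]
ee_rot: [0.199, 0.98, -0.004, 0.003]
ft_force: [0.9, -0.6, -0.2]
grip_width: -0.0
```

Call:
apply_moves:
  commands:
    - [0.0112,0.0306,0,0,1]
    - [0.0112,0.0306,0,0,1]
    - [0.0112,0.0306,0,0,1]
    - [0.0112,0.0306,0,0,1]
    - [0.0112,0.0306,0,0,1]

```text
clock: 5.15
position: [0.4544, 0.167, 0.2303]
ee_rot: [0.2, 0.98, -0.005, 0.006]
ft_force: [1.4, 0.1, 0.1]
grip_width: -0.001
```

Call:
apply_moves:
  commands:
    - [0,0,0,-6.2,1]
    - [0,0,0,-6.2,1]
    - [0,0,0,-6.2,1]
    - [0,0,0,-6.2,1]
    - [0,0,0,-6.2,1]

```text
clock: 5.57
position: [0.4524, 0.178, 0.2314]
ee_rot: [-0.082, 0.997, -0.005, 0.006]
ft_force: [-1.2, -0.8, 0.9]
grip_width: -0.0
```

```bash
python3 -c "
from h import *
to([.458,.1543,.032])"
```

```text
t 5.57 p [0.4524 0.178  0.2314] yaw -170.55 tilt [-0.01  -0.011 -1.   ] q [ 0.57  0.12 -1.1   1.78  0.13  1.3   1.18] F [-1.2 -0.8  0.9] T [ 0.04  0.06 -0.  ] w -0.0
shift [ 0.0005 -0.0222  0.1996]
```

Call:
apply_moves:
  commands:
    - [0,-0.011,0.03,0.4,1]
    - [0,-0.011,0.03,0.4,1]
    - [0,0,0.03,0,1]
    - [0,0,0.03,0,1]
    - [0,0,0.03,0,1]

```text
clock: 5.98
position: [0.4638, 0.1559, 0.0834]
ee_rot: [-0.079, 0.997, -0.005, 0.013]
ft_force: [1.4, -0.7, 0.6]
grip_width: 0.002
```

Call:
apply_moves:
  commands:
    - [0,0,0.02,0,1]
    - [0,0,0.015,0,1]
    - [0,0,0.004,0,1]
    - [0,0,0,0,1]

```text
clock: 6.32
position: [0.4614, 0.1539, 0.0369]
ee_rot: [-0.079, 0.997, -0.005, 0.009]
ft_force: [-0.2, -0.1, 0.0]
grip_width: 0.001
```

```bash
python3 -c "
from h import *
to([.458,.1543,.032])
save('side','s2.png',(200,150,250,180),3)"
```

```text
t 6.32 p [0.4614 0.1539 0.0369] yaw -170.9 tilt [-0.017 -0.012 -1.   ] q [ 0.43  0.4  -0.96  1.99  0.43  0.94  0.98] F [-0.2 -0.1  0. ] T [-0.02  0.04  0.01] w 0.1
shift [0.0034 0.001  0.0049]
```

View pics/s2.png

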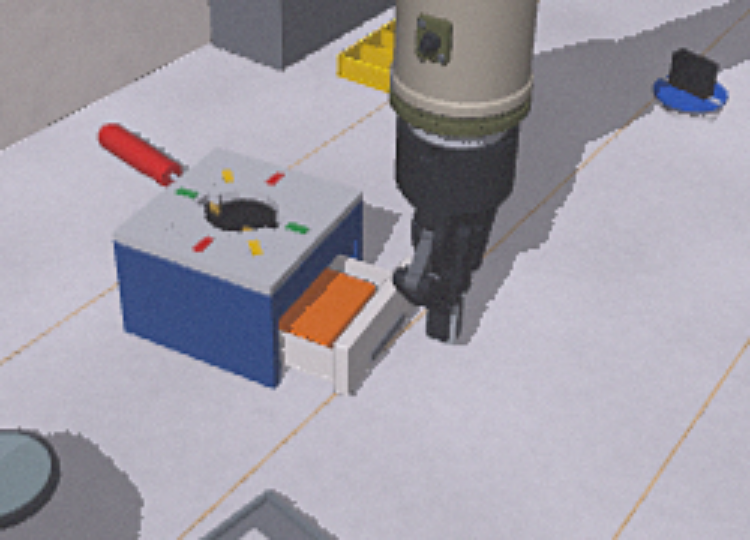

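The crop shows the shut fingers standing in front of the drawer face (about (445,300) in the crop), clear of the box. Now the push, along tool -x.

Call:
apply_moves:
  commands:
    - [-0.012,0,0.002,0,1]
    - [-0.012,0,0,0,1]
    - [-0.012,0,0,0,1]
    - [-0.012,0,0,0,1]
    - [-0.008,0,0,0,1]

```text
clock: 6.78
position: [0.5198, 0.1629, 0.0424]
ee_rot: [-0.079, 0.997, -0.006, 0.012]
ft_force: [-1.8, -0.7, -0.4]
grip_width: 0.002
```

```bash
python3 -c "
from h import *
p,M=st(); u=np.array([np.cos(.1512),np.sin(.1512)]); d=p[:2]-[.6211,.1792]; print(d@u, d@[-u[1],u[0]])"
```

```text
t 6.78 p [0.5198 0.1629 0.0424] yaw -170.93 tilt [-0.022 -0.015 -1.   ] q [ 0.36  0.5  -0.91  1.85  0.49  1.01  0.97] F [-1.8 -0.7 -0.4] T [-0.02  0.45 -0.  ] w 0.2
-0.10262552002448412 -0.0008473471568718328
```

Call:
apply_moves:
  commands:
    - [-0.004,0,0.003,0,1]
    - [-0.004,0,0.003,0,1]
    - [-0.004,0,0.001,0,1]

```text
clock: 7.03
position: [0.5343, 0.1652, 0.0381]
ee_rot: [-0.079, 0.997, -0.006, 0.013]
ft_force: [-4.2, -0.7, 3.1]
grip_width: -0.001
```

Call:
apply_moves:
  commands:
    - [-0.004,0,0,0,1]
    - [-0.003,0,0,0,1]

```text
clock: 7.2
position: [0.5342, 0.1653, 0.037]
ee_rot: [-0.079, 0.997, -0.009, 0.006]
ft_force: [-14.4, -3.1, 10.3]
grip_width: 0.001
```

Call:
apply_moves:
  commands:
    - [-0.003,0,0,0,1]
    - [-0.003,0,0,0,1]

```text
clock: 7.37
position: [0.534, 0.1654, 0.0361]
ee_rot: [-0.08, 0.997, -0.011, -0.0]
ft_force: [-15.7, -4.6, 11.9]
grip_width: 0.002
```

Call:
apply_moves:
  commands:
    - [0.015,0,0,0,1]
    - [0.015,0,-0.01,0,1]
    - [0,0,-0.03,0,1]
    - [0,0,-0.03,0,1]
    - [0,0,-0.03,0,1]

```text
clock: 7.78
position: [0.4986, 0.1615, 0.1332]
ee_rot: [-0.081, 0.997, -0.012, -0.006]
ft_force: [0.9, -0.5, -0.8]
grip_width: -0.001
```

Call:
apply_moves:
  commands:
    - [0,-0.03,-0.04,0,1]
    - [0,-0.04,-0.04,0,1]
    - [0,-0.04,0,0,-1]
    - [0,-0.04,0,0,-1]
    - [0,-0.04,0,0,-1]

```text
clock: 8.2
position: [0.5316, -0.0038, 0.2128]
ee_rot: [-0.092, 0.996, -0.011, 0.002]
ft_force: [1.3, 0.1, 0.5]
grip_width: 0.421
```

Run:
```python
from fit import *
np.set_printoptions(precision=4,suppress=True)
p,M=st()
a,_=save("side","s3.png",(200,150,250,180),2); b,_=save("top","t3.png",(200,140,280,160),2)
A=cv2.imread("pics/s3.png");B=cv2.imread("pics/t3.png"); cv2.imwrite("pics/m3.png",np.vstack([cv2.copyMakeBorder(A,0,0,0,60,0),B])[:600])
for n in("top","side"):
    im,_=camera(n); cv2.imwrite(f"pics/{n}3.png",im[...,::-1])
    for r in nets.place_of(n,"drawer_face"): print(n,r,at_z(n,r["xy"],.03))
u=np.array([np.cos(.1512),np.sin(.1512)]); print("shut face",np.array([.6211,.1792])-.077*u)
# lid bar model: hull of projected bar vs dark blob centroid/area
im0={n:cv2.imread(f"pics/{n}0.png")[...,::-1].copy() for n in("top","side")}
def model(n,q,S=8):
    c,s=np.cos(q[2]),np.sin(q[2]); X=[]
    for x in(-.022,.022):
        for y in(-.008,.008):
            for z in(.021,.057): X.append([q[0]+c*x-s*y,q[1]+s*x+c*y,z])
    h=cv2.convexHull(proj(n,np.array(X)).astype(np.float32)); m=cv2.moments(h); return np.array([m["m10"]/m["m00"],m["m01"]/m["m00"],m["mu11"]/m["m00"],m["mu20"]/m["m00"]-m["mu02"]/m["m00"]])
obs={}
for n,(x0,y0,w,h) in(("top",(440,245,36,40)),("side",(410,158,40,35))):
    g=cv2.resize(im0[n][y0:y0+h,x0:x0+w],None,fx=8,fy=8,interpolation=cv2.INTER_LINEAR).max(2)
    m=(g<np.percentile(g,3)*.5+.5*92).astype(np.uint8) if n=="top" else (g<100).astype(np.uint8)
    k,l,stt,c=cv2.connectedComponentsWithStats(m); i=1+np.argmax(stt[1:,4]); mm=cv2.moments((l==i).astype(np.uint8),True)
    obs[n]=np.array([(mm["m10"]/mm["m00"]+.5)/8-.5+x0,(mm["m01"]/mm["m00"]+.5)/8-.5+y0,mm["mu11"]/mm["m00"]/64,(mm["mu20"]-mm["mu02"])/mm["m00"]/64]); print(n,obs[n],mm["m00"]/64, model(n,[.475,-.315,-.2]))
for ns in(["top"],["side"],["top","side"]):
    r=least_squares(lambda q:np.concatenate([(model(n,q)-obs[n])*[1,1,.3,.3] for n in ns]),[.475,-.315,-.2],x_scale=[.01,.01,.1]); print(ns,r.x,np.degrees(r.x[2]),r.fun.round(2))
```

```text
t 8.2 p [ 0.5316 -0.0038  0.2128] yaw -169.5 tilt [-0.001 -0.023 -1.   ] q [ 0.76  0.26 -0.97  1.7   0.25  1.3   1.49] F [1.3 0.1 0.5] T [ 0.1  -0.05  0.04] w 35.8
top {'xy': [273.2, 235.3], 'conf': 0.78} [0.5473 0.1675 0.03  ]
top {'xy': [284.5, 204.3], 'conf': 0.31} [0.6308 0.1402 0.03  ]
side {'xy': [309.5, 250.8], 'conf': 0.86} [0.5499 0.167  0.03  ]
shut face [0.545  0.1676]
top [459.5007 266.0079  -3.599  -13.9264] 187.890625 [459.0604 266.7281  -2.4453 -14.7105]
side [430.5823 174.3198   3.8479   2.2312] 190.359375 [430.7285 173.8616   3.9099   2.9655]
['top'] [ 0.475 -0.315 -0.2  ] -11.459155902616466 [-0.44  0.72  0.35 -0.24]
['side'] [ 0.4742 -0.3125 -0.2   ] -11.459155902616466 [ 0.07 -0.06  0.03  0.22]
['top', 'side'] [ 0.4751 -0.315  -0.2   ] -11.459155902616466 [-0.45  0.67  0.35 -0.24  0.1  -0.47  0.02  0.22]
```

View pics/m3.png

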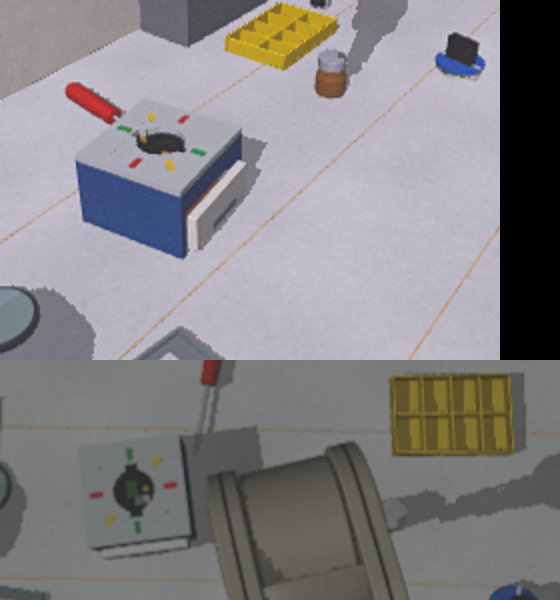

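The drawer looks shut, but I see a bit of orange at (200,197) above the panel, so I check this against the shut model and refit the lid.

Run:
```python
from fit import *
np.set_printoptions(precision=4,suppress=True)
c,s=np.cos(.1512),np.sin(.1512)
def W(x,y,z): return [.6211+c*x-s*y,.1792+s*x+c*y,z]
tiles=[]
for n,(x0,y0,w,h) in(("side",(255,190,80,60)),("top",(225,205,80,60))):
    im=cv2.imread(f"pics/{n}3.png"); z=cv2.resize(im[y0:y0+h,x0:x0+w],None,fx=5,fy=5,interpolation=cv2.INTER_CUBIC); z0=z.copy()
    for x,col in((-.077,(0,255,0)),(-.065,(0,0,255))):
        P=proj(n,np.array([W(x,-.056,.008),W(x,.056,.008),W(x,.056,.052),W(x,-.056,.052)])); P=((P-[x0,y0]+.5)*5).astype(np.int32)
        cv2.polylines(z,[P],True,col,1)
    P=proj(n,np.array([W(-.065,-.065,.09),W(-.065,.065,.09)])); P=((P-[x0,y0]+.5)*5).astype(np.int32); cv2.polylines(z,[P],False,(255,0,255),1)
    tiles.append(np.hstack([z0,z]))
cv2.imwrite("pics/m4.png",np.vstack(tiles))
im0={n:cv2.imread(f"pics/{n}0.png")[...,::-1].copy() for n in("top","side")}
# rendered lid fit: grey-level-free, silhouettes of blue+dark+white lid (rim+bar) soft mask
def mask(n,q,box,S=8):
    x0,y0,w,h=box; C,Sn=np.cos(q[2]),np.sin(q[2]); m=np.zeros((h*S,w*S),np.uint8)
    X=[[q[0]+C*x-Sn*y,q[1]+Sn*x+C*y,z] for x in(-.022,.022) for y in(-.008,.008) for z in(.021,.057)]
    H=cv2.convexHull(proj(n,np.array(X)).astype(np.float32))[:,0]
    cv2.fillPoly(m,[np.round(((H-[x0,y0]+.5)*S)*16).astype(np.int32)],255,shift=4)
    return cv2.resize(m,(w,h),interpolation=cv2.INTER_AREA)/255.
from scipy.optimize import minimize
for n,box in(("top",(444,250,30,32)),("side",(412,160,36,30))):
    x0,y0,w,h=box; g=im0[n][y0:y0+h,x0:x0+w].max(2).astype(float)
    bg=90. if n=="top" else 170.
    d=g.min()+5; o=np.clip((bg-g)/(bg-d),0,1)
    if n=="top": o=np.clip((75-g)/(75-d),0,1)
    f=lambda q:((mask(n,[q[0]/100,q[1]/100,q[2]/10],box)-o)**2).sum()
    best=min((minimize(f,[47.5+a,-31.5+b,-2.+k],method="Nelder-Mead",options=dict(initial_simplex=None)) for a in(0,.4) for b in(-.3,.3) for k in(-.5,.5)),key=lambda r:r.fun)
    print(n,best.x[:2]/100,np.degrees(best.x[2]/10),best.fun)
```

```text
top [ 0.4766 -0.3153] -14.93747432041685 11.17975593314186
side [ 0.475  -0.3129] -14.478743195454513 20.995406440168743
```

View pics/m4.png

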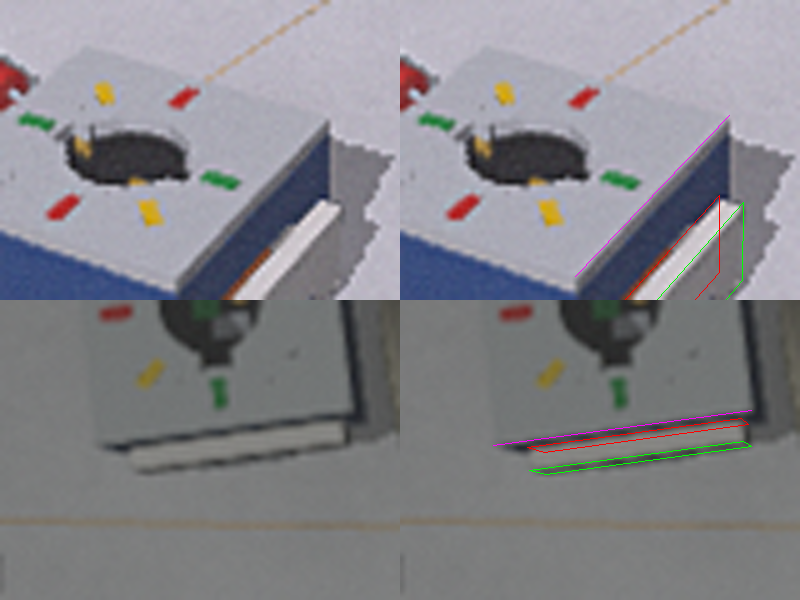

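In both overlays the panel's outer face lies on the green shut outline within half a pixel, and the push ended on a hard stop at 88 mm from the box centre (77 plus the 11 mm pad half-width). I take the drawer as shut and go on to the lid.

Call:
apply_moves:
  commands:
    - [0.012,-0.032,0,0,-1]
    - [0.012,-0.032,0,0,-1]
    - [0.012,-0.032,0,0,-1]
    - [0.012,-0.032,0,0,-1]
    - [0.012,-0.032,0,0,-1]

```text
clock: 8.92
position: [0.5036, -0.1567, 0.2151]
ee_rot: [-0.107, 0.994, -0.009, 0.002]
ft_force: [0.9, 0.4, 0.5]
grip_width: 0.998
```

Call:
apply_moves:
  commands:
    - [0.012,-0.032,0,0,-1]
    - [0.012,-0.032,0,0,-1]
    - [0.012,-0.032,0,0,-1]
    - [0.012,-0.032,0,0,-1]

```text
clock: 9.25
position: [0.4853, -0.2911, 0.2181]
ee_rot: [-0.114, 0.993, -0.01, 0.003]
ft_force: [1.1, -0.8, -0.2]
grip_width: 1.001
```

Call:
apply_moves:
  commands:
    - [0,0,0,6.1,-1]
    - [0,0,0,6.1,-1]
    - [0,0,0,6.1,-1]
    - [0,0,0,6.1,-1]
    - [0,0,0,0,-1]

```text
clock: 9.67
position: [0.4855, -0.294, 0.2166]
ee_rot: [0.108, 0.994, -0.008, 0.004]
ft_force: [-0.7, -0.4, 0.4]
grip_width: 1.001
```

```bash
python3 -c "
from h import *
to([.476,-.314,.12])"
```

```text
t 9.67 p [ 0.4855 -0.294   0.2166] yaw 167.65 tilt [-0.01  -0.016 -1.   ] q [ 1.09  0.29 -0.75  1.62  0.22  1.3   1.66] F [-0.7 -0.4  0.4] T [0.02 0.04 0.03] w 85.1
shift [ 0.0059 -0.0201  0.0969]
```

Call:
apply_moves:
  commands:
    - [0.003,-0.01,0.032,1,-1]
    - [0.003,-0.01,0.032,0.6,-1]
    - [0,0,0.03,0,-1]
    - [0,0,0,0,-1]

```text
clock: 10.0
position: [0.4806, -0.3089, 0.1225]
ee_rot: [0.11, 0.994, -0.009, 0.007]
ft_force: [-1.0, 0.8, -1.2]
grip_width: 1.002
```

```bash
python3 -c "
from h import *
to([.476,-.314,.028])"
```

```text
t 10.0 p [ 0.4806 -0.3089  0.1225] yaw 167.41 tilt [-0.016 -0.017 -1.   ] q [ 1.08  0.38 -0.72  1.73  0.29  1.12  1.63] F [-1.   0.8 -1.2] T [ 0.09  0.07 -0.03] w 85.2
shift [ 0.0049 -0.0043  0.0945]
```

Call:
apply_moves:
  commands:
    - [0.002,-0.003,0.028,1,-1]
    - [0.002,-0.002,0.028,0,-1]
    - [0,0,0.02,0,-1]
    - [0,0,0.012,0,-1]
    - [0,0,0.004,0,-1]

```text
clock: 10.42
position: [0.4828, -0.3109, 0.0338]
ee_rot: [0.108, 0.994, -0.01, 0.01]
ft_force: [-0.0, 0.3, 0.0]
grip_width: 0.998
```

```bash
python3 -c "
from h import *
to([.476,-.314,.028])"
```

```text
t 10.42 p [ 0.4828 -0.3109  0.0338] yaw 167.64 tilt [-0.022 -0.017 -1.   ] q [ 1.04  0.49 -0.67  1.79  0.38  0.96  1.57] F [-0.   0.3  0. ] T [0.06 0.03 0.06] w 84.8
shift [ 0.0061 -0.0044  0.0058]
```

Call:
apply_moves:
  commands:
    - [0.004,-0.003,0.004,0,-1]
    - [0.003,-0.002,0.002,0,-1]
    - [0,0,0,0,1]
    - [0,0,0,0,1]
    - [0,0,0,0,1]
  squeeze: 50

```text
clock: 10.83
position: [0.4774, -0.3148, 0.0322]
ee_rot: [0.105, 0.994, -0.011, 0.013]
ft_force: [-0.8, -0.5, 0.4]
grip_width: 0.604
```

Call:
apply_moves:
  commands:
    - [0,0,0,0,1]
    - [0,0,0,0,1]
    - [0,0,0,0,1]
    - [0,0,0,0,1]
    - [0,0,0,0,1]

```text
clock: 11.25
position: [0.4786, -0.3154, 0.0345]
ee_rot: [0.105, 0.994, -0.012, 0.014]
ft_force: [0.2, 0.4, -1.7]
grip_width: 0.177
```

```bash
python3 -c "
from h import *
to([.476,-.314,.028])"
```

```text
t 11.25 p [ 0.4786 -0.3154  0.0345] yaw 167.94 tilt [-0.03  -0.021 -0.999] q [ 1.06  0.48 -0.68  1.8   0.38  0.95  1.58] F [ 0.2  0.4 -1.7] T [0.06 0.03 0.05] w 15.0
shift [0.0031 0.001  0.0064]
```

Call:
apply_moves:
  commands:
    - [0,0,-0.015,0,1]
    - [0,0,-0.03,0,1]
    - [0,0,-0.04,0,1]
    - [0,0,-0.04,0,1]
    - [0,0,-0.04,0,1]

```text
clock: 11.67
position: [0.4687, -0.3079, 0.1943]
ee_rot: [0.105, 0.994, -0.006, 0.005]
ft_force: [1.1, -1.3, -1.3]
grip_width: 0.171
```

```bash
python3 -c "
from h import *
to([.621,.179,.2])"
```

```text
t 11.67 p [ 0.4687 -0.3079  0.1943] yaw 168.0 tilt [-0.012 -0.011 -1.   ] q [ 1.14  0.29 -0.75  1.67  0.22  1.25  1.7 ] F [ 1.1 -1.3 -1.3] T [-0.07 -0.03 -0.03] w 14.6
shift [-0.0478  0.5078 -0.0107]
```

Call:
apply_moves:
  commands:
    - [-0.003,0.03,-0.001,0,1]
    - [-0.003,0.03,-0.001,0,1]
    - [-0.003,0.03,-0.001,0,1]
    - [-0.003,0.03,-0.001,0,1]
    - [-0.003,0.03,-0.001,0,1]

```text
clock: 12.08
position: [0.5174, -0.1695, 0.2075]
ee_rot: [0.112, 0.994, -0.011, 0.011]
ft_force: [0.5, 0.4, -1.2]
grip_width: 0.175
```

Call:
apply_moves:
  commands:
    - [-0.003,0.03,-0.001,0,1]
    - [-0.003,0.03,-0.001,0,1]
    - [-0.003,0.03,-0.001,0,1]
    - [-0.003,0.03,-0.001,0,1]
    - [-0.003,0.03,-0.001,0,1]

```text
clock: 12.5
position: [0.5657, -0.0198, 0.2094]
ee_rot: [0.113, 0.994, -0.012, 0.011]
ft_force: [0.5, -0.0, -0.8]
grip_width: 0.177
```

Call:
apply_moves:
  commands:
    - [-0.003,0.03,0,0,1]
    - [-0.003,0.03,0,-5,1]
    - [0,0.03,0,-5,1]
    - [0,0.02,0,-5,1]
    - [0,0,0,-5,1]

```text
clock: 12.92
position: [0.5901, 0.1, 0.206]
ee_rot: [-0.071, 0.997, -0.013, 0.008]
ft_force: [0.0, 0.8, -0.5]
grip_width: 0.178
```

```bash
python3 -c "
from h import *
to([.621,.179,.2])"
```

```text
t 12.92 p [0.5901 0.1    0.206 ] yaw -171.87 tilt [-0.014 -0.026 -1.   ] q [ 0.49  0.44 -0.97  1.54  0.4   1.35  1.19] F [ 0.   0.8 -0.5] T [0.1  0.04 0.03] w 15.1
shift [-0.0416  0.074   0.0047]
```

Call:
apply_moves:
  commands:
    - [-0.014,0.024,0.004,-0.6,1]
    - [-0.014,0.024,0.008,0,1]
    - [-0.012,0.022,0.01,0,1]
    - [0,0,0.01,0,1]
    - [0,0,0,0,1]

```text
clock: 13.33
position: [0.6202, 0.178, 0.1694]
ee_rot: [-0.08, 0.997, -0.013, 0.007]
ft_force: [0.2, 0.5, -2.9]
grip_width: 0.178
```

Run:
```python
from h import *
to([.621,.179,.16])
save("side","side5.png"); save("top","top5.png")
for n in("side","top"):
    for t in("lid","lid_grip"): print(n,[(r["conf"],np.round(r["xy"],1)) for r in nets.place_of(n,t)[:2]])
a=cv2.imread("pics/side5.png")[130:250,220:350]; b=cv2.imread("pics/top5.png")[140:260,200:330]
z=lambda i:cv2.resize(i,(400,369),interpolation=cv2.INTER_CUBIC)
cv2.imwrite("pics/m5.png",np.hstack([z(a),z(b)]))
```

```text
t 13.33 p [0.6202 0.178  0.1694] yaw -170.82 tilt [-0.011 -0.027 -1.   ] q [ 0.29  0.58 -0.93  1.45  0.5   1.35  1.06] F [ 0.2  0.5 -2.9] T [-0.09  0.01  0.  ] w 15.1
shift [-0.0008  0.0011  0.0093]
side [(0.6, array([280.6, 201.9]))]
side [(0.93, array([277. , 184.2]))]
top []
top [(0.74, array([191.1, 206.6]))]
```

View pics/m5.png

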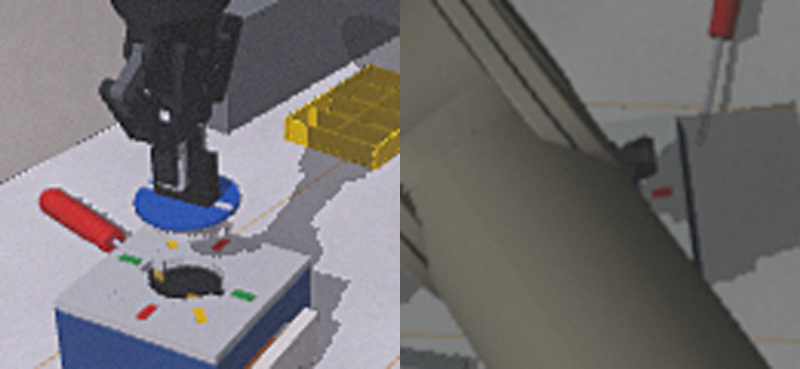

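Side view: the lid hangs level in the jaws above the mouth, with the pointer at about (222,207) in the crop and pointing towards the green mark (243,295). The arm hides the mouth from the top camera. I fit the lid's offset in the hand from the side view.

```bash
cat > hand.py <<'E'
from h import *
from scipy.optimize import minimize
def disc(n,Pc,ax,r=.036,h=(.016,.021)):
    a=np.linspace(0,2*np.pi,60); X=[]
    e1=np.cross(ax,[0,1,0]); e1/=np.linalg.norm(e1); e2=np.cross(ax,e1)
    for z in h: X+=list(Pc+z*ax+r*(np.cos(a)[:,None]*e1+np.sin(a)[:,None]*e2))
    return cv2.convexHull(proj(n,np.array(X)).astype(np.float32))[:,0]
def fitlid(f,tz,box,n="side"):
    im=cv2.imread(f); hsv=cv2.cvtColor(im,cv2.COLOR_BGR2HSV); x0,y0,w,h=box; S=6
    big=cv2.resize(hsv[y0:y0+h,x0:x0+w],None,fx=S,fy=S,interpolation=cv2.INTER_LINEAR)
    m=cv2.inRange(big,(105,120,30),(125,255,255))
    k,l,st_,c=cv2.connectedComponentsWithStats(m); i=1+np.argmax(st_[1:,4]); ys,xs=np.nonzero((l==i))
    H=cv2.convexHull(np.stack([xs,ys],1).astype(np.int32)); o=np.zeros(m.shape,np.uint8); cv2.fillPoly(o,[H],1)
    o=manip.get_obs() and o
    p,M=st(); ax=-M[:,2]
    def f_(q):
        P=p+M@np.array([q[0]/1000,q[1]/1000,tz]); D=(disc(n,P,ax)-[x0,y0]+.5)*S-.5
        r=np.zeros(m.shape,np.uint8); cv2.fillPoly(r,[np.round(D*16).astype(np.int32)],1,shift=4)
        return 1-(r&o).sum()/(r|o).sum()
    best=min((minimize(f_,[a,b],method="Nelder-Mead",options=dict(initial_simplex=[[a,b],[a+2,b],[a,b+2]])) for a in(-3,3) for b in(-3,3)),key=lambda r:r.fun)
    P=p+M@np.array([*best.x/1000,tz]); print("tool offset mm",best.x,"IoU",1-best.fun,"lid origin",P); return P
E
python3 - <<'E'
from hand import *
for tz in(.031,.0345,.038): fitlid("pics/side5.png",tz,(255,182,52,26))
print("side-cam mouth .6204 .1802, fused .6211 .1792")
E
```

```text
t 13.63 p [0.6215 0.1765 0.1728] yaw -170.99 tilt [-0.016 -0.027 -1.   ] q [ 0.29  0.57 -0.93  1.45  0.5   1.35  1.06] F [-0.4  0.1 -0.5] T [ 0.02  0.03 -0.01] w 15.1
tool offset mm [18.75418091 40.50912476] IoU 0.517045761521422 lid origin [0.59732242 0.21278461 0.14043294]
t 13.63 p [0.6215 0.1765 0.1728] yaw -170.99 tilt [-0.016 -0.027 -1.   ] q [ 0.29  0.57 -0.93  1.45  0.5   1.35  1.06] F [-0.4  0.1 -0.5] T [ 0.02  0.03 -0.01] w 15.1
tool offset mm [5.0539856  4.73638916] IoU 0.4836699311185043 lid origin [0.61650542 0.17952294 0.13812909]
t 13.63 p [0.6215 0.1765 0.1728] yaw -170.99 tilt [-0.016 -0.027 -1.   ] q [ 0.29  0.57 -0.93  1.45  0.5   1.35  1.06] F [-0.4  0.1 -0.5] T [ 0.02  0.03 -0.01] w 15.1
tool offset mm [2.22283602 0.66830587] IoU 0.4909652876842605 lid origin [0.62000628 0.17586386 0.13478696]
side-cam mouth .6204 .1802, fused .6211 .1792
```

Run:
```python
from hand import *
im,_=camera("side"); cv2.imwrite("pics/side6.png",im[...,::-1]); p,M=st()
x0,y0,w,h=(258,178,52,34); hsv=cv2.cvtColor(im,cv2.COLOR_RGB2HSV)[y0:y0+h,x0:x0+w]
m=cv2.inRange(hsv,(100,100,30),(130,255,255))
for r in m: print("".join(".#"[v>0] for v in r))
P=p+M@np.array([0,0,.0345]); D=disc("side",P,-M[:,2])-[x0,y0]; print(D.min(0),D.max(0),D.mean(0))
```

```text
t 13.68 p [0.6215 0.1766 0.1728] yaw -170.99 tilt [-0.016 -0.027 -1.   ] q [ 0.29  0.58 -0.93  1.45  0.5   1.35  1.06] F [ 0.5 -0.7 -1.5] T [0.03 0.02 0.01] w 14.8Traceback (most recent call last):
  File "<stdin>", line 5, in <module>
  File "<stdin>", line 5, in <genexpr>
TypeError: string indices must be integers, not 'numpy.bool'
```

Run:
```python
from hand import *
im=cv2.imread("pics/side6.png")
x0,y0,w,h=(258,178,52,34); hsv=cv2.cvtColor(im,cv2.COLOR_BGR2HSV)[y0:y0+h,x0:x0+w]
m=cv2.inRange(hsv,(100,100,30),(130,255,255))
for r in m: print("".join(".#"[int(v>0)] for v in r))
p,M=st()
P=p+M@np.array([0,0,.0345]); D=disc("side",P,-M[:,2])-[x0,y0]; print(D.min(0),D.max(0),D.mean(0))
```

```text
....................................................
....................................................
....................................................
....................................................
....................................................
....................................................
....................................................
.................................#..................
.................................##.................
...........#.....................####...............
.................................######.............
.......#####.....................######.............
.......#####.....................#######............
......#########..................#######............
......############...............#######............
......################..........########............
......####################..........###.............
......#######################.##......#.............
......################################..............
.......###############################..............
.......#############################....
[... 241 characters left out ...]
....................................
....................................................
....................................................
....................................................
....................................................
....................................................
....................................................
....................................................
....................................................
t 13.68 p [0.6215 0.1766 0.1728] yaw -170.99 tilt [-0.016 -0.027 -1.   ] q [ 0.29  0.58 -0.93  1.45  0.5   1.35  1.06] F [ 0.5 -0.7 -1.5] T [0.03 0.02 0.01] w 14.8
[3.4786377  4.18487549] [38.33996582 24.7804718 ] [20.97467641 14.28760041]
```

```bash
sed -i 's/ys,xs=np.nonzero((l==i))/ys,xs=np.nonzero(m)/; s/(105,120,30),(125,255,255)/(100,100,30),(130,255,255)/' hand.py
python3 - <<'E'
from hand import *
for tz in(.0325,.0345,.0365): fitlid("pics/side6.png",tz,(262,182,38,24))
E
```

```text
t 13.68 p [0.6215 0.1766 0.1728] yaw -170.99 tilt [-0.016 -0.027 -1.   ] q [ 0.29  0.58 -0.93  1.45  0.5   1.35  1.06] F [ 0.5 -0.7 -1.5] T [0.03 0.02 0.01] w 14.8
tool offset mm [3.75301567 1.51510425] IoU 0.8434836143208941 lid origin [0.61821259 0.17668237 0.14016727]
t 13.68 p [0.6215 0.1766 0.1728] yaw -170.99 tilt [-0.016 -0.027 -1.   ] q [ 0.29  0.58 -0.93  1.45  0.5   1.35  1.06] F [ 0.5 -0.7 -1.5] T [0.03 0.02 0.01] w 14.8
tool offset mm [ 2.19915771 -1.08312988] IoU 0.8500763941940412 lid origin [0.62019278 0.17431159 0.13826371]
t 13.68 p [0.6215 0.1766 0.1728] yaw -170.99 tilt [-0.016 -0.027 -1.   ] q [ 0.29  0.58 -0.93  1.45  0.5   1.35  1.06] F [ 0.5 -0.7 -1.5] T [0.03 0.02 0.01] w 14.8
tool offset mm [ 0.61401367 -3.18212891] IoU 0.8568266037826652 lid origin [0.62212589 0.17243862 0.13634706]
```

```bash
cat >> hand.py <<'E'
from scipy.optimize import fsolve
def edge(f,tz,box,n="side",pm=None):
    im=cv2.imread(f); hsv=cv2.cvtColor(im,cv2.COLOR_BGR2HSV); x0,y0,w,h=box
    m=cv2.inRange(hsv[y0:y0+h,x0:x0+w],(100,100,30),(130,255,255)); ys,xs=np.nonzero(m)
    cx=(xs.min()+xs.max())/2+x0; by=ys.max()+.3+y0; p,M=pm or st(); ax=-M[:,2]
    def g(q):
        D=disc(n,p+M@np.array([q[0]/1000,q[1]/1000,tz]),ax); return [(D[:,0].min()+D[:,0].max())/2-cx,D[:,1].max()-by]
    q=fsolve(g,[0,0],epsfcn=1e-3); print("edge off mm",q,"lid",(p+M@np.array([*q/1000,tz])).round(4),"width",xs.max()-xs.min()+1); return q
E
python3 - <<'E'
from hand import *
for tz in(.0325,.0345,.0365): edge("pics/side6.png",tz,(262,182,38,24))
# robot-frame check: same estimate for lid on sill at start with side cam
E
```

```text
t 13.68 p [0.6215 0.1766 0.1728] yaw -170.99 tilt [-0.016 -0.027 -1.   ] q [ 0.29  0.58 -0.93  1.45  0.5   1.35  1.06] F [ 0.5 -0.7 -1.5] T [0.03 0.02 0.01] w 14.8
edge off mm [ 3.65956929 -0.54300739] lid [0.6186 0.1747 0.1402] width 34
t 13.68 p [0.6215 0.1766 0.1728] yaw -170.99 tilt [-0.016 -0.027 -1.   ] q [ 0.29  0.58 -0.93  1.45  0.5   1.35  1.06] F [ 0.5 -0.7 -1.5] T [0.03 0.02 0.01] w 14.8
edge off mm [ 1.98019717 -3.01408112] lid [0.6207 0.1724 0.1383] width 34
t 13.68 p [0.6215 0.1766 0.1728] yaw -170.99 tilt [-0.016 -0.027 -1.   ] q [ 0.29  0.58 -0.93  1.45  0.5   1.35  1.06] F [ 0.5 -0.7 -1.5] T [0.03 0.02 0.01] w 14.8
edge off mm [ 0.30091509 -5.48526758] lid [0.6228 0.1702 0.1364] width 34hand.py:29: RuntimeWarning: The iteration is not making good progress, as measured by the 
 improvement from the last ten iterations.
  q=fsolve(g,[0,0],epsfcn=1e-3); print("edge off mm",q,"lid",(p+M@np.array([*q/1000,tz])).round(4),"width",xs.max()-xs.min()+1); return q
```

Call:
apply_moves:
  commands:
    - [-0.002,0.003,0.015,0.3,1]
    - [-0.001,0.001,0.015,0,1]
    - [0,0,0.005,0,1]
    - [0,0,0,0,1]

```text
clock: 14.02
position: [0.6255, 0.1785, 0.135]
ee_rot: [-0.074, 0.997, -0.013, 0.01]
ft_force: [-0.8, 0.3, -1.2]
grip_width: 0.176
```

Run:
```python
from hand import *
im,_=camera("side"); cv2.imwrite("pics/side7.png",im[...,::-1])
p,M=st(); L=p+M@np.array([.003,0,.0345]); print("lid bottom",L.round(4)); to(p+np.array([.6211,.1792,.09])-L)
for tz in(.0325,.0345): edge("pics/side7.png",tz,(262,192,38,28))
```

```text
t 14.07 p [0.6254 0.1785 0.1351] yaw -171.48 tilt [-0.017 -0.028 -0.999] q [ 0.28  0.61 -0.91  1.48  0.53  1.29  1.03] F [ 0.2 -1.  -1.7] T [0.05 0.04 0.05] w 15.0
lid bottom [0.6231 0.1772 0.1006]
t 14.07 p [0.6254 0.1785 0.1351] yaw -171.48 tilt [-0.017 -0.028 -0.999] q [ 0.28  0.61 -0.91  1.48  0.53  1.29  1.03] F [ 0.2 -1.  -1.7] T [0.05 0.04 0.05] w 15.0
shift [0.0019 0.0026 0.0105]
t 14.07 p [0.6254 0.1785 0.1351] yaw -171.48 tilt [-0.017 -0.028 -0.999] q [ 0.28  0.61 -0.91  1.48  0.53  1.29  1.03] F [ 0.2 -1.  -1.7] T [0.05 0.04 0.05] w 15.0
edge off mm [4.27943624 1.72437239] lid [0.6216 0.1787 0.1025] width 33
t 14.07 p [0.6254 0.1785 0.1351] yaw -171.48 tilt [-0.017 -0.028 -0.999] q [ 0.28  0.61 -0.91  1.48  0.53  1.29  1.03] F [ 0.2 -1.  -1.7] T [0.05 0.04 0.05] w 15.0
edge off mm [ 2.70913459 -0.50940508] lid [0.6235 0.1767 0.1006] width 33hand.py:29: RuntimeWarning: The iteration is not making good progress, as measured by the 
 improvement from the last ten iterations.
  q=fsolve(g,[0,0],epsfcn=1e-3); print("edge off mm",q,"lid",(p+M@np.array([*q/1000,tz])).round(4),"width",xs.max()-xs.min()+1); return q
```

Call:
apply_moves:
  commands:
    - [0.002,0.002,0.004,0,1]
    - [0.0005,0.0005,0.004,0,1]
    - [0,0,0.003,0,1]

```text
clock: 14.32
position: [0.6227, 0.1808, 0.1237]
ee_rot: [-0.074, 0.997, -0.013, 0.01]
ft_force: [0.2, 0.7, -0.4]
grip_width: 0.178
```

Run:
```python
from hand import *
p,M=st(); L=p+M@np.array([.0033,0,.0345]); print("lid bottom",L.round(4)); to(p+np.array([.6211,.1792,.074])-L)
```

```text
t 14.32 p [0.6227 0.1808 0.1237] yaw -171.47 tilt [-0.018 -0.028 -0.999] q [ 0.27  0.62 -0.91  1.5   0.53  1.27  1.02] F [ 0.2  0.7 -0.4] T [ 0.02  0.02 -0.02] w 15.1
lid bottom [0.6202 0.1795 0.0892]
t 14.32 p [0.6227 0.1808 0.1237] yaw -171.47 tilt [-0.018 -0.028 -0.999] q [ 0.27  0.62 -0.91  1.5   0.53  1.27  1.02] F [ 0.2  0.7 -0.4] T [ 0.02  0.02 -0.02] w 15.1
shift [-0.0005  0.      0.0152]
```

Call:
apply_moves:
  commands:
    - [-0.0005,0,0.003,0,1]
    - [0,0,0.003,0,1]

```text
clock: 14.48
position: [0.6234, 0.1809, 0.1174]
ee_rot: [-0.074, 0.997, -0.013, 0.01]
ft_force: [-0.2, 0.0, -0.8]
grip_width: 0.179
```

Call:
apply_moves:
  commands:
    - [0,0,0.003,0,1]
    - [0,0,0.003,0,1]

```text
clock: 14.65
position: [0.6237, 0.1808, 0.111]
ee_rot: [-0.074, 0.997, -0.013, 0.011]
ft_force: [0.3, 0.7, -1.8]
grip_width: 0.178
```

Call:
apply_moves:
  commands:
    - [0,0,0.002,0,1]
    - [0,0,0.002,0,1]

```text
clock: 14.82
position: [0.624, 0.1805, 0.1083]
ee_rot: [-0.074, 0.997, -0.014, 0.011]
ft_force: [-11.1, -7.8, 32.0]
grip_width: 0.176
```

Call:
apply_moves:
  commands:
    - [0,0,0.002,0,1]
    - [0,0,0.002,0,1]

```text
clock: 14.98
position: [0.6246, 0.1808, 0.1086]
ee_rot: [-0.074, 0.997, -0.014, 0.012]
ft_force: [-5.9, -3.4, 13.3]
grip_width: 0.175
```

Run:
```python
from h import *
st()
```

```text
t 14.98 p [0.6246 0.1808 0.1086] yaw -171.5 tilt [-0.022 -0.03  -0.999] q [ 0.27  0.63 -0.9   1.51  0.55  1.24  1.01] F [-5.9 -3.4 13.3] T [-0.56  1.35  0.09] w 14.9
```

Call:
apply_moves:
  commands:
    - [0,-0.0003,0.0005,5,1]
    - [0,-0.0003,0.0005,5,1]
    - [0,-0.0003,0.0005,5,1]
  squeeze: 60

```text
clock: 15.23
position: [0.6252, 0.18, 0.1087]
ee_rot: [0.06, 0.998, -0.012, 0.015]
ft_force: [-0.5, -0.5, -0.8]
grip_width: 0.173
```

Run:
```python
from h import *
st()
im,_=save("side","s8.png",(235,160,100,80),6)
```

```text
t 15.23 p [0.6252 0.18   0.1087] yaw 173.12 tilt [-0.03  -0.022 -0.999] q [ 0.24  0.61 -0.85  1.51  0.52  1.23  0.76] F [-0.5 -0.5 -0.8] T [-0.13  0.22  0.04] w 14.7
```

View pics/s8.png

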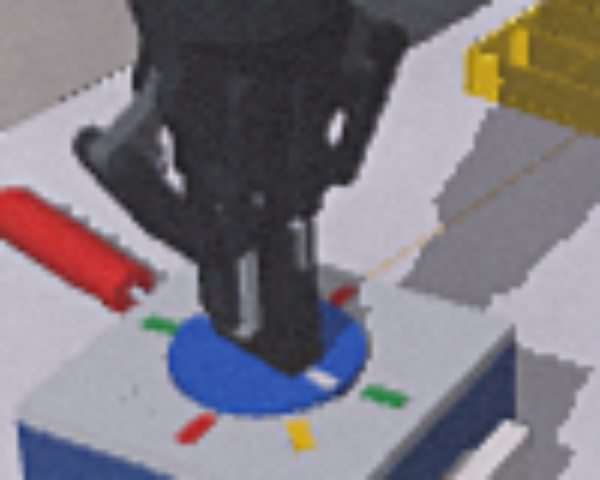

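The lid lies in the mouth with its rim on the plate. Its pointer (320,378) has left green (385,397) towards yellow (300,435), so the direction is right.

Call:
apply_moves:
  commands:
    - [0,-0.0003,0.001,5,1]
    - [0,-0.0003,0.001,5,1]
    - [0,-0.0003,0.001,5,1]
    - [0,-0.0003,0.001,5,1]

```text
clock: 15.62
position: [0.6252, 0.1785, 0.1082]
ee_rot: [0.238, 0.971, -0.01, 0.017]
ft_force: [-4.6, -3.7, 9.2]
grip_width: 0.175
```

Run:
```python
from h import *
st()
```

```text
t 15.62 p [0.6252 0.1785 0.1082] yaw 152.5 tilt [-0.038 -0.011 -0.999] q [ 0.2   0.59 -0.78  1.52  0.47  1.21  0.43] F [-4.6 -3.7  9.2] T [-0.71  1.3   0.15] w 14.8
```

Call:
apply_moves:
  commands:
    - [0,-0.0003,0.0005,4.3,1]
    - [0,-0.0002,0.0005,3.5,1]
    - [0,0,0,0,1]

```text
clock: 15.87
position: [0.6244, 0.1774, 0.1086]
ee_rot: [0.306, 0.952, -0.01, 0.018]
ft_force: [-0.6, 0.4, -0.7]
grip_width: 0.172
```

Run:
```python
from h import *
st()
im,_=save("side","s9.png",(245,185,80,60),8); st()
```

```text
t 15.87 p [0.6244 0.1774 0.1086] yaw 144.42 tilt [-0.04  -0.008 -0.999] q [ 0.18  0.58 -0.76  1.52  0.46  1.2   0.29] F [-0.6  0.4 -0.7] T [0.1  0.18 0.07] w 14.6
t 15.92 p [0.6245 0.1775 0.1085] yaw 144.61 tilt [-0.04  -0.008 -0.999] q [ 0.18  0.58 -0.76  1.52  0.46  1.2   0.3 ] F [-1.3 -1.3  1.2] T [-0.1   0.34  0.06] w 14.9
```

View pics/s9.png

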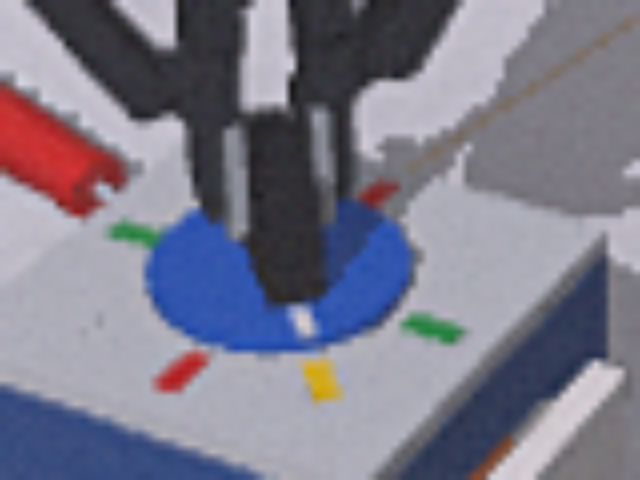

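Call:
apply_moves:
  commands:
    - [0,0,0.001,1,1]
    - [0,0,0.001,0.6,1]

```text
clock: 16.08
position: [0.6249, 0.1773, 0.1082]
ee_rot: [0.315, 0.949, -0.01, 0.019]
ft_force: [-6.9, -3.8, 13.1]
grip_width: 0.173
```

```bash
cat > ang.py <<'E'
from fit import *
np.set_printoptions(precision=4,suppress=True)
st(); im,_=camera("side"); cv2.imwrite("pics/side10.png",im[...,::-1]); st()
b=boxfit({"side":im},np.array([.6205,.1800,.151]))["side"]
x0,y0=274,217; s=cv2.resize(im[y0:y0+14,x0:x0+16],None,fx=8,fy=8,interpolation=cv2.INTER_CUBIC)
m=((s.min(2)>130)).astype(np.uint8); k,l,t,c=cv2.connectedComponentsWithStats(m)
for i in range(1,k):
    uv=(c[i]+.5)/8-.5+[x0,y0]; P=at_z("side",uv,.0955); d=P[:2]-b[:2]
    print(t[i][4]/64,uv,"r",np.hypot(*d),"angle from green (cw)",(np.degrees(b[2]-np.arctan2(-d[1],-d[0]))+180)%360-180)
E
python3 ang.py; python3 -c "
from hand import *
edge('pics/side10.png',.0345,(260,205,40,25))"
```

```text
t 16.08 p [0.6249 0.1773 0.1082] yaw 143.32 tilt [-0.042 -0.007 -0.999] q [ 0.18  0.58 -0.75  1.52  0.46  1.2   0.28] F [-6.9 -3.8 13.1] T [-0.55  1.83  0.25] w 14.7
t 16.13 p [0.6249 0.1773 0.1082] yaw 143.31 tilt [-0.042 -0.007 -0.999] q [ 0.18  0.58 -0.75  1.52  0.46  1.2   0.28] F [-4.7 -3.2  9.4] T [-0.52  1.35  0.15] w 15.1
side 5 [0.6206 0.1799 0.1529] 8.759987357084514 res 0.5
both [0.6206 0.1799 0.1529] 8.759987357084514
9.03125 [282.2671 224.7727] r 0.028195562577592953 angle from green (cw) 45.93168861106176
30.8125 [282.4668 229.2406] r 0.04392941286630817 angle from green (cw) 49.56993460426696
t 16.13 p [0.6249 0.1773 0.1082] yaw 143.31 tilt [-0.042 -0.007 -0.999] q [ 0.18  0.58 -0.75  1.52  0.46  1.2   0.28] F [-4.7 -3.2  9.4] T [-0.52  1.35  0.15] w 15.1
edge off mm [-0.87005986 -0.33404281] lid [0.6264 0.1754 0.0738] width 33hand.py:29: RuntimeWarning: The iteration is not making good progress, as measured by the 
 improvement from the last ten iterations.
  q=fsolve(g,[0,0],epsfcn=1e-3); print("edge off mm",q,"lid",(p+M@np.array([*q/1000,tz])).round(4),"width",xs.max()-xs.min()+1); return q
```

Run:
```python
from h import *
im,_=camera("side")
for r in nets.place_of("side","drawer_face")[:1]: print(r,at_z("side",r["xy"],.03))
for _ in range(4): camera("side")
st(); print(workorder.hand_in())
```

```text
{'xy': [310.6, 253.7], 'conf': 0.58} [0.54200202 0.17331708 0.03      ]
t 16.43 p [0.6249 0.1773 0.1082] yaw 143.36 tilt [-0.042 -0.007 -0.999] q [ 0.18  0.58 -0.75  1.52  0.46  1.2   0.28] F [-5.6 -3.4 10.3] T [-0.49  1.38  0.17] w 14.9
the job is handed in; nothing more can be done
None
```

The drawer is shut, and the lid is in the mouth and turned clockwise to the yellow half-way marks. I handed in at 16.4 s with the gripper still holding it there at 60 N. The system gave no verdict.

- **Drawer:** The push ended on a hard stop with the finger 88 mm from the box centre, about 15 N. The panel then lay on the drawn shut outline within about half a pixel in both cameras. A sliver of orange still shows above the panel. I took this as the contents seen through the opening, but I did not prove it.
- **Lid seat:** The lid went in without resistance until the rim met the plate, with the TCP at 0.1086 m against 0.1085 m expected. The peak force was about 35 N, at the wrist. It is held with about 10 N downwards. The tool leans about 2.4°; allowing for the lean it had when gripping, the lid should be within about 1°, and it looks flush in the picture.
- **Twist:** The tool yaw gives 45.3° from green and the pointer in the picture gives 45.9°. The pointer value depends on the assumed mouth centre and could be a few degrees out. The pose held steady over the last 0.3 s.
- **Checks that disagreed:**
  - A last fit of the lid's centre from the rim edge came out about 7 mm off the mouth. I think shadow spoiled it, since the lid is seated.
  - The network put the drawer face at x = 0.542, against 0.545 for shut.
- **Other items:** As far as I know the arm touched none of them, but I did not measure their positions again at the end.

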